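# Press the second light-port bush home and hold the press lever

## Task

The aluminium cell block stands in the bench lever press with its finished side to the ram. With the safety catch still locked, turn the block a quarter turn and set it back upright between the lugs of the fixed jaw, so that the brass bush that still stands proud faces the ram, and let go of it; do not push the bush in by hand. Then flip the safety catch out of the lever's way, pull the lever over until the bush is flush, and finish while still holding the lever pulled so that the bush stays pressed; do not knock the things lying around.

Things in the scene. Friction and masses are not known exactly. Their poses are not given: they have to be found in the camera images.
- press: Bench lever press, fixed: grey base plate 236 x 96 mm, top 12 mm high. Origin at bench level, z up; +x runs from the fixed steel jaw (robot's side) to the lever, +y is the catch side. In mm in this frame: ram face at x -55 when open, 26 across, axis at y 0, 40 high; grey ram guide x -20 to 76, 52 wide, 58 high. The lever drives the ram towards the jaw, 22 mm per rad.
- seat (a point): Where the centre of the block's underside is when it stands against the fixed jaw: on the base plate, 12 mm above the bench. The jaw face is 20 mm from here on the press's -x side, 50 mm high above the bench. Its two lugs, as high, reach 10 mm out from that face and stand 46 mm apart (23 mm either side). The open ram is 40 mm away in +x; it pushes a block left up to 9 mm off the jaw against it.
- block: Aluminium cell block, 40 x 40 x 76 mm, loose, about 0.3 kg, 12.5 mm square well in its top. Origin at the centre of its underside, z up. The proud brass bush is on its +x face, a finished one flush in its +y face. Starts with its +x towards the press's -y; turned right, its +x is the press's +x. Top 88 mm above the bench: grip it from either side above 55 mm, clear of jaw and ram.
- bush_face (a point): Centre of the outer face of the proud brass bush: 15 mm diameter, on the block's +x face, 28 mm above the block's underside, standing out 8 to 10 mm at the start.
- bush (a joint): How far the bush is pressed in, m: 0 = 10 mm proud (starts 0 to 0.002), 0.010 = flush. Tight: takes about 22 N and stays where it is.
- lever (a joint): Lever angle, rad: 0 = open, leaning 0.45 back from upright, away from the jaw; grows as its bar is pulled towards the jaw (press -x), at most 1.15. Bush flush near 0.91. A spring takes it back to 0 when let go; the bar takes 3 to 10 N, more once the ram meets the block. Turns about a pin along the press's y at x 30 mm, 18 mm high in the press frame.
- lever_bar (a point): Centre of the lever's black cross bar, 20 mm diameter, 96 mm long, along the press's y, 150 mm from the lever's pin. The steel lever arm, 12 mm wide, joins it from below at mid-length: pinch or hook the bar beside the arm, fingers on its two long sides. Starts at x 95, y 0, 153 mm high in the press frame.
- catch (a joint): Safety catch angle, rad: 0 = locked, its nose in front of the lever and stopping it; grows as its ball is flipped outward to the press's +y, at most 1.3; clear of the lever beyond 0.6. About 1 N at the ball; stays where left. Turns about a pin along the press's x at x 42, y 34, 50 mm high in the press frame.
- catch_ball (a point): Centre of the black ball, 20 mm diameter, on the catch's upright post, 80 mm from its pin, 130 mm above the bench when locked. Push it with closed fingers from its -y side (press frame), or pinch it.
- marker: White and blue marker pen, 17 x 135 x 16 mm, lying beside the press; leave it alone.
- amber: Small brown bottle, 32 mm diameter, 53 mm high, standing beside the press; leave it alone.
- cuvette: Clear glass cuvette, 12 x 12 x 45 mm, standing to the left of the press's lever end; leave it alone.
- forceps: Steel forceps, 17 x 134 x 5 mm, lying to the left of the press; leave them alone.
- cap: White screw cap, 29 mm diameter, 14 mm high, lying beside the press; leave it alone.
- cutter: Orange snap-blade cutter, 17 x 99 x 10 mm, lying to the left of the press; leave it alone.
Mind the look-alikes: they are no part of the job. Leave any orange or red look-alike of the block alone.

How it is judged:
By the outcome, as a careful person would: the job done as asked, in the order asked, and still so for the second after the job is handed in, while the arm keeps its last pose, push and grip.
It also fails if it takes over 54 s, if anything falls off the work surface, if the arm or the gripper's body presses on something with over 40 N, if the wrist force passes 120 N, or if a joint passes its speed limit or range.

## Robot

A 6-joint arm with a two-finger parallel gripper is mounted at the origin on a cart in front of the work surface, level with it; the furniture and walls round the work are solid. World frame = base frame: x ahead of the robot, y to its left, z up, the work surface at z = 0. Lengths are in m, angles in degrees, forces in N, time in s.
With the tool pointing down it reaches from about 0.4 to 0.825 m from the base axis. Payload 7 kg.
Tool frame: the origin (TCP) lies midway between the tips of the shut fingers; the grasp point (between the pads) lies 19 mm behind it; z points along the fingers, y is the line along which they close (so a half turn about z gives the same grasp; the last joint's range is limited). The gripper opens to 88 mm and grips with 3 to 60 N. Pads are 19 mm wide; open, the fingers measure 130 mm over their backs; the gripper's body (78 mm by 193 mm) begins 47 mm behind the grasp point.
Start: joints at [-49.612, 20.546, 0.682, 0, -70.136, -16.507], TCP at [0.273, -0.617, 0.227] pointing down, gripper open.
Joint ranges: [-176.03, 176.03], [-82.01, 121.73], [-58.28, 71.71], [-173.87, 95.51], [-174.79, -0.11], [-173.66, 173.66]. Speed limits (degrees/s): [136.94, 136.94, 172.46, 180, 180, 180].

## Interface

Orientations are given as [roll, pitch, yaw] about the fixed x, y, z axes, in that order (R = Rz(yaw) Ry(pitch) Rx(roll)).
In Python, from plant import telemetry, viewer, workorder gives the robot as it stands. The module is installed in compiled form; this text tells all that it offers.
- The arm moves only by the tool carry_out, never from a script. Its argument "rows" is a list of rows, each a list of 6 numbers: the shift along the tool's x, y, z in m, then the turn, a rotation vector about the tool's x, y, z in rad. In form: [[tx, ty, tz, ax, ay, az], ...]. A call has 1 to 8 rows; each row is the pose to reach, as a shift and turn from the pose commanded when the call began, along the tool's axes at that moment; what a row does not reach only later rows make up. A row lasts 1/8 s, in which the tool goes at most 62.5 mm and 10.7 degrees, less where a joint would pass 70% of its speed; a pose out of reach is approached as far as the arm can. A call with a gripper value outside its range is refused whole. "grip" is the gripper's target within -1 to 1 (fully open at 1, half-way at 0, shut at -1), set as the call begins (left out, the last holds). The fingers move at their own pace and stop on an object; the grip force is fixed at half the most. Time passes only in rows, so rows that repeat a pose let the fingers close. It gives the time, the measured TCP pose, the force, the opening and the grip force at its end, in the units of the state.
- telemetry.get_obs(): the state, without advancing time (a new reading comes with each control period).
- viewer.snapshot(name): name is "side" or "top" or "wrist"; returns the picture (480x640x3 uint8, red, green, blue); there is no depth.
- viewer.camera_info(name): a dict with "intrinsics" (3x3 intrinsics, pixels), "extrinsics" (4x4, takes a point from camera to world coordinates); the wrist camera has in their place "tool_from_camera" (4x4, takes a point from camera to tool coordinates, whose origin is the TCP and whose axes are the flange's). Camera axes: x right, y down, z forward; pixel columns grow to the right and rows downward; lengths in m; the calibration is good to about 2 mm. A picture is of the moment at which its call begins: read the wrist's pose just before it. camera_info takes no time and is no camera call.
- workorder.close_job(): hands the job in; it is judged then, once.
The state is a dict: "clock": time; "joint_pos": joint angles; "qvel": joint speeds; "tau": joint torques, N m; "tool_pos": TCP position; "orientation": TCP orientation; "force": force on the tool from outside, world axes, zero at the start; "moment": the same for the moment, N m; "opening": finger opening in m; "gripper_force": force on a finger pad.
Only numpy, scipy, OpenCV 4.12 (cv2) and the standard library are available. Lean on these libraries where they do the work, as an engineer would, in place of code of your own. Each camera call takes 0.05 s, during which the arm holds its last target. There are 200 camera calls.

## Working session

There is one attempt and no reset: what is moved stays moved. The work goes in short steps, Python scripts to look and compute and a tool call to move; the robot and the scene stay as the last step left them, time stands still between calls to the robot, and variables do not carry over. Pictures are saved under pics/ and viewed, at most 10 in all, crops included, and the job is handed in when it is done.

Besides the shell and the picture viewer there is one more tool, called after ">>>" as name([rows], argument=value, ...), one row to a line, values as JSON. carry_out: Moves the arm, as the interface text tells. Its arguments: {"type":"object","properties":{"rows":{"type":"array"},"grip":{"type":"number"}},"required":["rows"]}

```bash
mkdir -p pics; python3 - <<'E'
from plant import telemetry, viewer
import cv2,numpy as np
o=telemetry.get_obs();print({k:np.round(v,3) for k,v in o.items()})
for n in("top","side"):
    im=viewer.snapshot(n);cv2.imwrite(f"pics/{n}0.png",im[:,:,::-1])
    c=viewer.camera_info(n);print(n,np.round(c["intrinsics"],2).tolist(),np.round(c["extrinsics"],4).tolist())
print(np.round(viewer.camera_info("wrist")["tool_from_camera"],4).tolist(),np.round(viewer.camera_info("wrist")["intrinsics"],1).tolist())
E
```

```text
{'clock': np.float64(0.0), 'joint_pos': array([-4.9613e+01,  2.0591e+01,  6.3300e-01, -2.1000e-02, -7.0134e+01,
       -1.6509e+01]), 'qvel': array([-0.002,  0.071,  0.022, -0.021,  0.047,  0.041]), 'tau': array([ 0.0000e+00, -5.8273e+01,  2.9306e+01,  6.9980e+00,  7.0000e-03,
       -0.0000e+00]), 'tool_pos': array([ 0.273, -0.617,  0.226]), 'orientation': array([ 1.79905e+02, -8.00000e-03, -1.56129e+02]), 'force': array([-0.021, -0.357, -0.138]), 'moment': array([0.043, 0.048, 0.01 ]), 'gripper_force': np.float64(0.0), 'opening': np.float64(0.088)}
top [[468.43, 0.0, 318.14], [0.0, 468.43, 233.44], [0.0, 0.0, 1.0]] [[-0.0152, -0.9873, 0.1579, 0.4292], [-0.9992, 0.0092, -0.0386, -0.0762], [0.0367, -0.1583, -0.9867, 0.9708], [0.0, 0.0, 0.0, 1.0]]
side [[538.38, 0.0, 315.43], [0.0, 538.38, 235.03], [0.0, 0.0, 1.0]] [[0.9723, 0.1706, -0.16, 0.7011], [0.2334, -0.6641, 0.7103, -0.6953], [0.0149, -0.7279, -0.6855, 0.6787], [0.0, 0.0, 0.0, 1.0]]
[[0.0004, -0.9596, -0.2814, 0.0761], [1.0, 0.0005, -0.0005, -0.0002], [0.0006, -0.2814, 0.9596, -0.1582], [0.0, 0.0, 0.0, 1.0]] [[393.4, 0.0, 320.2], [0.0, 393.4, 233.9], [0.0, 0.0, 1.0]]
```

View pics/top0.png

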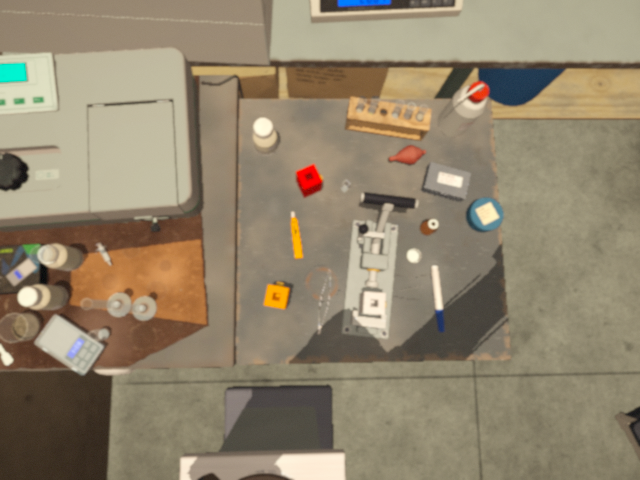

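View pics/side0.png

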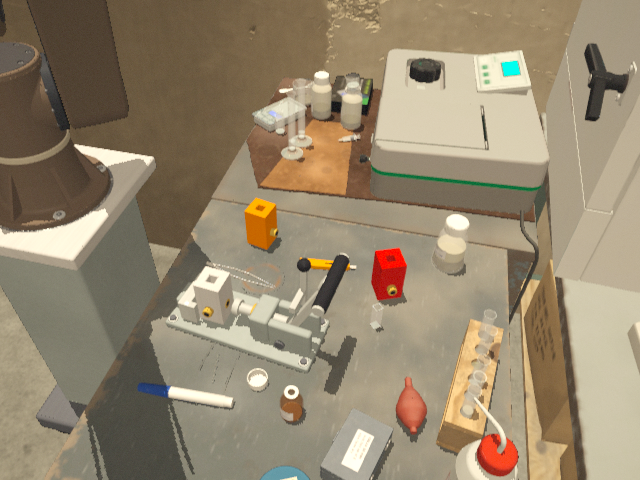

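The top view shows the press with its base at about (345..397, 222..335). Candidates for the block are the aluminium one in the press at (373,306), the orange one at (277,296) and the red one at (309,180). I choose the aluminium one. The black lever bar is at (388,201) and the catch ball at (362,229). The side view shows the proud brass bush at (208,311), on the press's -y side.

```bash
cat > h.py <<'E'
import numpy as np,cv2
from plant import viewer,telemetry
from scipy.spatial.transform import Rotation as R
def cam(n):
    c=viewer.camera_info(n);K=np.array(c["intrinsics"])
    if n!="wrist": return K,np.array(c["extrinsics"])
    o=telemetry.get_obs();T=np.eye(4);T[:3,:3]=R.from_euler('xyz',o["orientation"],degrees=True).as_matrix();T[:3,3]=o["tool_pos"]
    return K,T@np.array(c["tool_from_camera"])
def ray(n,p,C=None):
    K,T=C or cam(n);d=T[:3,:3]@np.linalg.solve(K,[p[0],p[1],1]);return T[:3,3],d
def onz(n,p,z,C=None):
    o,d=ray(n,p,C);return o+d*(z-o[2])/d[2]
def tri(r1,r2):
    A=np.c_[r1[1],-r2[1]];s=np.linalg.lstsq(A,r2[0]-r1[0],rcond=None)[0]
    a=r1[0]+s[0]*r1[1];b=r2[0]+s[1]*r2[1];return (a+b)/2,np.linalg.norm(a-b)
def proj(n,P,C=None):
    K,T=C or cam(n);q=K@(T[:3,:3].T@(np.array(P)-T[:3,3]));return q[:2]/q[2]
E
python3 - <<'E'
import cv2,numpy as np
from h import *
t=cv2.imread("pics/top0.png");s=cv2.imread("pics/side0.png")
a=cv2.resize(t[180:345,335:450],None,fx=3.5,fy=3.5,interpolation=cv2.INTER_CUBIC)
b=cv2.resize(s[240:375,160:360],None,fx=1.95,fy=1.95,interpolation=cv2.INTER_CUBIC)
o=np.zeros((600,800,3),np.uint8);o[:a.shape[0],:a.shape[1]]=a;o[:b.shape[0],405:405+b.shape[1]]=b
cv2.imwrite("pics/crop1.png",o)
g=cv2.cvtColor(t,cv2.COLOR_BGR2HSV)
m=((g[:,:,2]>115)).astype(np.uint8);m[:, :335]=0;m[:,410:]=0;m[:205]=0;m[345:]=0
n,l,st,ce=cv2.connectedComponentsWithStats(m)
i=1+np.argmax(st[1:,4]);c=np.argwhere(l==i)[:,::-1].astype(np.float32)
print(st[i],cv2.minAreaRect(c),cv2.boxPoints(cv2.minAreaRect(c)).tolist())
for nm,im,roi in(("top",t,(355,185,425,240)),("side",s,(290,245,355,320))):
    x0,y0,x1,y1=roi;k=(im[y0:y1,x0:x1].max(2)<50).astype(np.uint8)
    n,l,st,ce=cv2.connectedComponentsWithStats(k)
    for j in range(1,n):
        if st[j,4]>25:print(nm,st[j,:4]+[x0,y0,0,0],st[j,4],ce[j]+[x0,y0])
E
```

```text
[ 335  205   75  140 9504] ((371.9999694824219, 274.5), (73.99998474121094, 138.99996948242188), 0.0) [[334.9999694824219, 344.0], [334.9999694824219, 205.00001525878906], [408.9999694824219, 205.0], [408.9999694824219, 344.0]]
top [365 200  17   5] 39 [372.82051282 201.76923077]
side [323 260  25  52] 159 [334.16981132 287.6918239 ]
side [297 263  13   8] 49 [303.85714286 267.51020408]
```

View pics/crop1.png

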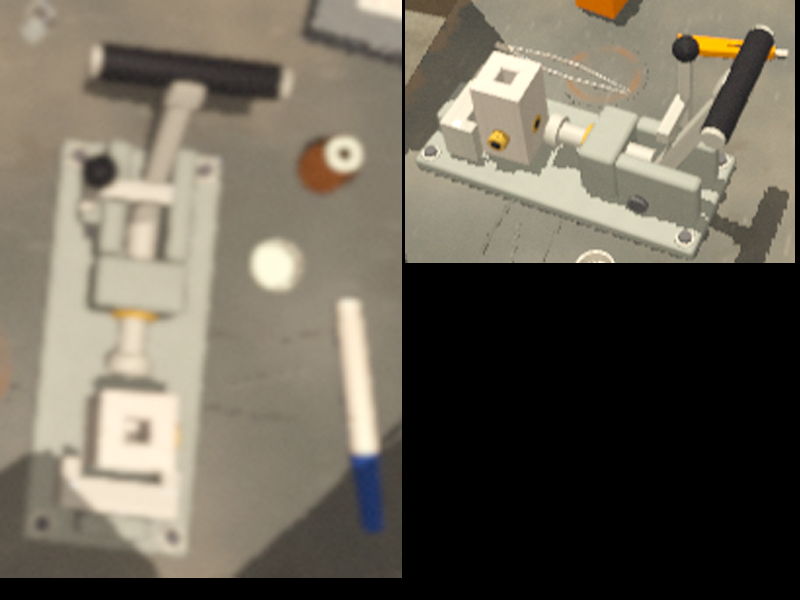

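The crop confirms the choice. It shows the white-grey block with its well at crop (138,431), the proud bush on its -y side at (180,435), the base corners at (65,140), (222,157), (187,553) and (27,537), the ball at (99,171), and the bar from (95,62) to (287,82).

```bash
python3 - <<'E'
from h import *
f=lambda p:(p[0]/3.5+335-.4,p[1]/3.5+180-.4)
g=lambda p:((p[0]-405)/1.95+160-.25,p[1]/1.95+240-.25)
C=np.array([onz("top",f(p),.012)[:2] for p in((65,140),(222,157),(187,553),(27,537))])
print("corners",C.round(4).tolist(),[np.linalg.norm(C[i]-C[(i+1)%4]).round(4) for i in range(4)])
ct=C.mean(0);dx=(C[0]+C[1]-C[2]-C[3]);yaw=np.degrees(np.arctan2(dx[1],dx[0]));dy=C[0]+C[3]-C[1]-C[2];print("centre",ct,yaw,np.degrees(np.arctan2(dy[1],dy[0]))-90)
S=np.array([onz("side",g(p),.012)[:2] for p in((736,157),(694,258),(416,163))]);print("side corners",S.round(4).tolist())
w=onz("top",f((138,431)),.088);print("block top",w)
B=np.array([onz("top",f(p),.088)[:2] for p in((98,387),(181,392),(178,472),(95,468))]);print(B.round(4).tolist(),B.mean(0))
ball,e=tri(ray("top",f((99,171))),ray("side",(303.9,267.2)));print("ball",ball,e)
bar,e=tri(ray("top",f((191,72))),ray("side",g((741,83))));print("bar",bar,e)
blk,e=tri(ray("top",f((138,431))),ray("side",g((508,75))));print("well",blk,e)
a=np.radians(yaw);Rm=np.array([[np.cos(a),-np.sin(a)],[np.sin(a),np.cos(a)]])
for n,p in(("ball",ball),("bar",bar),("well",blk),("well1",w),("B",B.mean(0))):print(n,(Rm.T@(p[:2]-ct)).round(4))
E
```

```text
corners [[0.6112, -0.1875], [0.6001, -0.2815], [0.3689, -0.2514], [0.3795, -0.1593]] [np.float64(0.0946), np.float64(0.2332), np.float64(0.0927), np.float64(0.2334)]
centre [ 0.48994208 -0.21993541] -7.17242651998279 -6.652996931028937
side corners [[0.6115, -0.1862], [0.6016, -0.2835], [0.3691, -0.2534]]
block top [ 0.43798942 -0.2136178   0.088     ]
[[0.4617, -0.1928], [0.4584, -0.2376], [0.416, -0.2343], [0.4188, -0.1899]] [ 0.43873327 -0.21366218]
ball [ 0.57238503 -0.19171734  0.12705649] 0.0006986171941788943
bar [ 0.61987282 -0.23612701  0.15631793] 0.002324494934354733
well [ 0.43868031 -0.21294142  0.09016783] 0.0015753072032123861
ball [0.0783 0.0383]
bar [0.1309 0.0002]
well [-0.0517  0.0005]
well1 [-0.0523 -0.0002]
B [-0.0516 -0.0002]
```

```bash
cat >> h.py <<'E'
YAW=-7.0;CT=np.array([.490,-.220])
def W(x,y):
    "press frame (m) to world xy"
    a=np.radians(YAW);c,s=np.cos(a),np.sin(a);x=x+.036
    return CT+[c*x-s*y,s*x+c*y]
def rows(targets):
    "targets: (x,y,z,yaw) tool-down; from the measured pose"
    o=telemetry.get_obs();R0=R.from_euler('xyz',o["orientation"],degrees=True);p=np.array(o["tool_pos"])
    print("at",p.round(4),np.round(o["orientation"],2),"t",round(float(o["clock"]),2))
    for t in targets:
        d=R0.inv().apply(np.array(t[:3])-p);q=(R0.inv()*R.from_euler('xyz',[180,0,t[3]],degrees=True)).as_rotvec()
        print(d.round(4).tolist(),q.round(4).tolist())
E
python3 -c "
from h import *
rows([(.4385,-.2135,.2,-96)])"
```

```text
at [ 0.2731 -0.6168  0.2257] [ 1.7992e+02 -1.0000e-02 -1.5613e+02] t 0.1
[-0.3145, 0.3018, 0.0261] [0.0014, 0.0006, -1.0494]
```

>>> carry_out([
  [-0.3145,0.3018,0.026,0,0,-1.049],
  [-0.3145,0.3018,0.026,0,0,-1.049],
  [-0.3145,0.3018,0.026,0,0,-1.049],
  [-0.3145,0.3018,0.026,0,0,-1.049],
  [-0.3145,0.3018,0.026,0,0,-1.049],
  [-0.3145,0.3018,0.026,0,0,-1.049],
  [-0.3145,0.3018,0.026,0,0,-1.049],
  [-0.3145,0.3018,0.026,0,0,-1.049],
], grip=0.36)

```text
clock: 1.1
tool_pos: [0.4398, -0.2105, 0.2004]
orientation: [180.0, 0.0, -95.7]
force: [-0.5, 0.1, 0.3]
opening: 0.0597
gripper_force: 0.0
```

>>> carry_out([
  [0,0,0,0,0,0],
  [0,0,0,0,0,0],
  [0,0,0,0,0,0],
])

```text
clock: 1.48
tool_pos: [0.4381, -0.215, 0.2005]
orientation: [180.0, -0.0, -96.1]
force: [-0.0, 0.7, -0.4]
opening: 0.0599
gripper_force: 0.0
```

```bash
python3 - <<'E'
from h import *
rows([(.4385,-.2135,.2,-96)])
C=cam("wrist");im=viewer.snapshot("wrist")[:,:,::-1].copy()
cv2.imwrite("pics/w1.png",im)
for P in((*W(-.088,0),.088),(*W(-.055,0),.053),(*W(-.115,.033),.05)):print(proj("wrist",P,C).round(1))
E
```

```text
at [ 0.4381 -0.215   0.2005] [179.99  -0.   -96.14] t 1.48
[-0.0015, -0.0002, 0.0005] [0.0002, -0.0, -0.0025]
[320.1 231.8]
[278.9 219.1]
[352.  257.8]
```

View pics/w1.png

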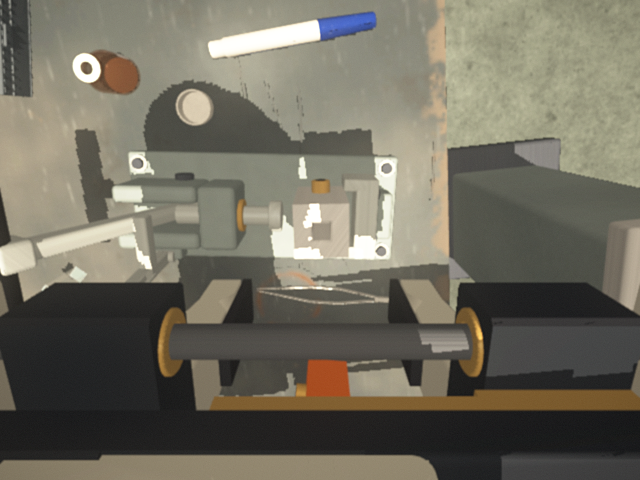

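The wrist view shows the block well at (321,231), where the projection predicted (320,232). The ram tip is at (277,214), the proud bush at (320,186), and the jaw with its lugs at about x 345-378. I zoom in to find the jaw centre line.

```bash
python3 - <<'E'
from h import *
im=cv2.imread("pics/w1.png")[165:265,250:400]
cv2.imwrite("pics/w1c.png",cv2.resize(im,None,fx=5.3,fy=5.3,interpolation=cv2.INTER_CUBIC))
C=cam("wrist")
for P in((-.115,.023),(-.115,-.023),(-.105,.023),(-.105,-.023),(-.055,.013),(-.055,-.013)):
    q=proj("wrist",(*W(*P),.05 if P[0]<-.1 else .04),C);print(P,((q-[250,165])*5.3).round(0))
for P in((.118,.048),(.118,-.048),(-.118,-.048),(-.118,.048)):print(P,proj("wrist",(*W(P[0]-.036,P[1]),.012),C).round(1))
E
```

```text
(-0.115, 0.023) [543. 430.]
(-0.115, -0.023) [555. 138.]
(-0.105, 0.023) [479. 429.]
(-0.105, -0.023) [488. 137.]
(-0.055, 0.013) [163. 345.]
(-0.055, -0.013) [161. 184.]
(0.118, 0.048) [137.2 255.9]
(0.118, -0.048) [124.4 151.1]
(-0.118, -0.048) [397.1 155.4]
(-0.118, 0.048) [389.8 259.6]
```

View pics/w1c.png

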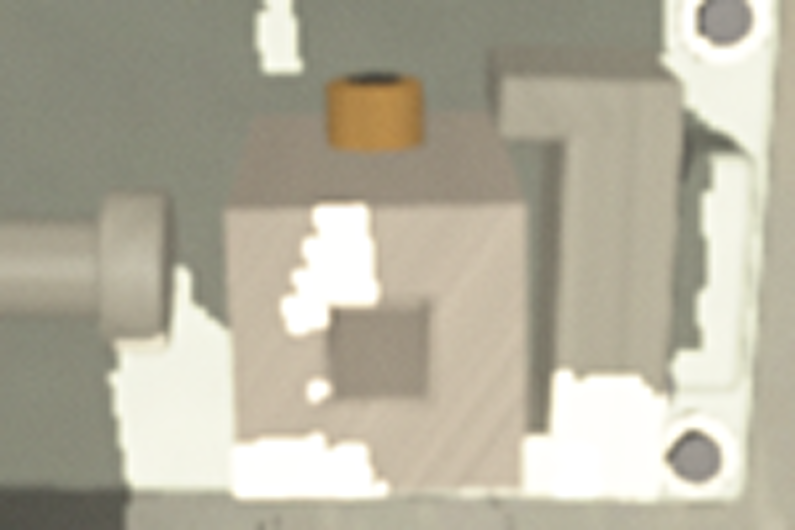

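>>> carry_out([
  [-0.001,0,0.05,0,0,0],
  [-0.001,0,0.1,0,0,0],
  [-0.001,0,0.13,0,0,0],
  [-0.001,0,0.139,0,0,0],
  [-0.001,0,0.139,0,0,0],
  [-0.001,0,0.139,0,0,0],
])

```text
clock: 2.28
tool_pos: [0.4398, -0.2132, 0.0629]
orientation: [-179.9, -0.0, -96.0]
force: [0.5, 0.8, 1.0]
opening: 0.0598
gripper_force: 0.0
```

>>> carry_out([
  [0,0,0,0,0,0],
  [0,0,0,0,0,0],
  [0,0,0,0,0,0],
  [0,0,0,0,0,0],
  [0,0,0,0,0,0],
], grip=-1)

```text
clock: 2.9
tool_pos: [0.4388, -0.213, 0.062]
orientation: [-180.0, -0.0, -96.0]
force: [-2.0, 2.1, 6.0]
opening: 0.04
gripper_force: 29.8
```

>>> carry_out([
  [0,0,-0.02,0,0,0],
  [0,0,-0.05,0,0,0],
  [0,0,-0.07,0,0,0],
  [0,0,-0.07,0,0,0],
])

```text
clock: 3.4
tool_pos: [0.4394, -0.2129, 0.1323]
orientation: [-179.9, 0.0, -96.0]
force: [0.2, 0.4, -4.4]
opening: 0.0396
gripper_force: 29.8
```

```bash
python3 -c "
from h import *
rows([(*W(-.0925,0),.132,-7)])"
```

```text
at [ 0.4394 -0.2129  0.1323] [-1.7986e+02  2.0000e-02 -9.6020e+01] t 3.4
[0.0008, 0.0054, 0.0003] [-0.0021, -0.0016, -1.5537]
```

>>> carry_out([
  [0.001,0.0055,0,0,0,-0.17],
  [0.001,0.0055,0,0,0,-0.34],
  [0.001,0.0055,0,0,0,-0.51],
  [0.001,0.0055,0,0,0,-0.68],
  [0.001,0.0055,0,0,0,-0.85],
  [0.001,0.0055,0,0,0,-1.02],
  [0.001,0.0055,0,0,0,-1.19],
  [0.001,0.0055,0,0,0,-1.36],
])

```text
clock: 4.4
tool_pos: [0.4321, -0.213, 0.1298]
orientation: [180.0, 0.2, -17.8]
force: [-0.3, 1.4, -4.3]
opening: 0.0399
gripper_force: 29.8
```

>>> carry_out([
  [0,0,0,0,0,-0.15],
  [0,0,0,0,0,-0.194],
  [0,0,0,0,0,-0.194],
  [0,0,0,0,0,-0.194],
  [0,0,0,0,0,-0.194],
])

```text
clock: 5.03
tool_pos: [0.433, -0.2133, 0.1312]
orientation: [-180.0, 0.0, -7.0]
force: [0.1, 0.6, -4.0]
opening: 0.04
gripper_force: 29.8
```

```bash
python3 - <<'E'
from h import *
rows([(*W(-.0925,0),.132,-7)])
C=cam("wrist");im=viewer.snapshot("wrist")[:,:,::-1].copy();s=viewer.snapshot("side")[:,:,::-1]
for P in((-.115,.023),(-.115,-.023),(-.105,.023),(-.105,-.023)):print(P,proj("wrist",(*W(*P),.05),C).round(1))
o=np.zeros((480,800,3),np.uint8);o[:,:480]=im[:,80:560]
o[:240,480:800]=cv2.resize(s[230:350,160:320],(320,240),interpolation=cv2.INTER_CUBIC);cv2.imwrite("pics/w2.png",o)
E
```

```text
at [ 0.433  -0.2133  0.1312] [-1.80e+02  3.00e-02 -7.02e+00] t 5.03
[0.0009, -0.0003, -0.0008] [-0.0001, 0.0005, -0.0003]
(-0.115, 0.023) [284.1 274.3]
(-0.115, -0.023) [354.4 274.3]
(-0.105, 0.023) [283.7 259.9]
(-0.105, -0.023) [354.8 259.9]
```

View pics/w2.png

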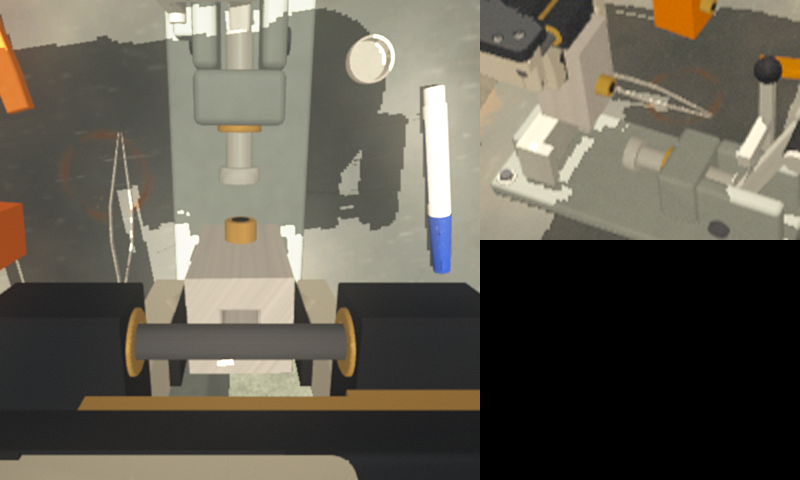

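The block is held upright, with the proud bush facing the ram and in line with it (ram x 240, block 241 in the crop). I lower it.

>>> carry_out([
  [0.0015,0,0.02,0,0,0],
  [0.0015,0,0.04,0,0,0],
  [0.0015,0,0.055,0,0,0],
  [0.0015,0,0.062,0,0,0],
  [0.0015,0,0.065,0,0,0],
  [0.0015,0,0.065,0,0,0],
  [0.0015,0,0.065,0,0,0],
])

```text
clock: 6.0
tool_pos: [0.435, -0.2136, 0.0671]
orientation: [-180.0, -0.1, -7.0]
force: [-0.3, -0.4, -3.9]
opening: 0.0397
gripper_force: 29.8
```

>>> carry_out([
  [0,0,0.002,0,0,0],
  [0,0,0.003,0,0,0],
  [0,0,0.003,0,0,0],
])

```text
clock: 6.38
tool_pos: [0.4346, -0.2135, 0.0635]
orientation: [-180.0, 0.0, -7.0]
force: [0.4, 0.5, -3.0]
opening: 0.0398
gripper_force: 29.8
```

>>> carry_out([
  [0,0,0.0008,0,0,0],
  [0,0,0.0015,0,0,0],
  [0,0,0.0015,0,0,0],
])

```text
clock: 6.75
tool_pos: [0.4347, -0.2135, 0.0621]
orientation: [180.0, -0.0, -7.0]
force: [0.3, -0.6, -3.4]
opening: 0.0403
gripper_force: 29.8
```

>>> carry_out([
  [0,0,0.0006,0,0,0],
  [0,0,0.0012,0,0,0],
  [0,0,0.0012,0,0,0],
])

```text
clock: 7.12
tool_pos: [0.4349, -0.2138, 0.0619]
orientation: [180.0, -0.0, -6.9]
force: [-3.3, -0.1, 9.2]
opening: 0.04
gripper_force: 29.9
```

>>> carry_out([
  [0,0,-0.0006,0,0,0],
  [0,0,-0.0006,0,0,0],
  [0,0,-0.0006,0,0,0],
  [0,0,-0.0006,0,0,0],
], grip=0.4)

```text
clock: 7.62
tool_pos: [0.4347, -0.2135, 0.0614]
orientation: [-180.0, 0.0, -7.0]
force: [0.9, 0.7, 0.3]
opening: 0.061
gripper_force: 0.0
```

>>> carry_out([
  [0,0,-0.02,0,0,0],
  [0,0,-0.06,0,0,0],
  [0,0,-0.11,0,0,0],
  [0,0,-0.16,0,0,0],
  [0,0,-0.16,0,0,0],
])

```text
clock: 8.25
tool_pos: [0.437, -0.214, 0.2256]
orientation: [180.0, -0.5, -6.9]
force: [-0.4, 0.1, -0.9]
opening: 0.061
gripper_force: 0.0
```

```bash
python3 - <<'E'
from h import *
C=cam("wrist");im=viewer.snapshot("wrist")[:,:,::-1].copy();s=viewer.snapshot("side")[:,:,::-1];t=viewer.snapshot("top")[:,:,::-1]
for P in((-.115,.023),(-.115,-.023),(-.105,.023),(-.105,-.023)):print(P,proj("wrist",(*W(*P),.05),C).round(1))
o=np.zeros((480,800,3),np.uint8);o[:,:480]=im[:,80:560]
o[:240,480:800]=cv2.resize(s[230:350,160:320],(320,240),interpolation=cv2.INTER_CUBIC)
o[240:,480:800]=cv2.resize(t[225:345,300:460],(320,240),interpolation=cv2.INTER_CUBIC);cv2.imwrite("pics/w3.png",o)
x,y=W(.037,.003);rows([(x,y,.222,-7),(x,y,.222,-97),(x,y,.115,-97)])
E
```

```text
(-0.115, 0.023) [293.1 239.6]
(-0.115, -0.023) [344.9 239.6]
(-0.105, 0.023) [292.9 228.7]
(-0.105, -0.023) [345.1 228.8]
at [ 0.4341 -0.2133  0.2207] [-1.7998e+02  5.0000e-02 -6.9900e+00] t 8.4
[0.1293, -0.0031, -0.0014] [-0.0004, 0.0009, 0.0002]
[0.1293, -0.0031, -0.0014] [0.0004, 0.0011, 1.571]
[0.1294, -0.0031, 0.1056] [0.0004, 0.0011, 1.571]
```

View pics/w3.png

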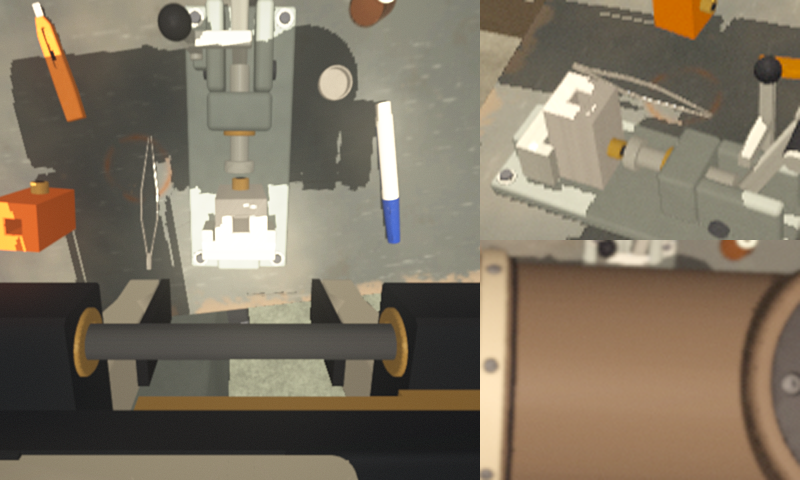

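The block stands upright between the lugs, with the bush at crop (240,183) facing the ram. I close the fingers, turn back and go to the catch.

>>> carry_out([
  [0.03,0,-0.001,0,0,0.18],
  [0.06,0,-0.001,0,0,0.36],
  [0.09,0,-0.001,0,0,0.54],
  [0.12,-0.003,-0.001,0,0,0.72],
  [0.129,-0.003,-0.001,0,0,0.9],
  [0.129,-0.003,-0.001,0,0,1.08],
  [0.129,-0.003,-0.001,0,0,1.26],
  [0.129,-0.003,-0.001,0,0,1.44],
], grip=-1)

```text
clock: 9.4
tool_pos: [0.5623, -0.2261, 0.2202]
orientation: [179.8, 0.0, -89.8]
force: [-0.6, -0.1, -0.6]
opening: 0.0006
gripper_force: 0.0
```

>>> carry_out([
  [0,0,0,0,0,0.131],
  [0,0,0,0,0,0.131],
  [0,0,0,0,0,0.131],
  [0,0,0,0,0,0.131],
])

```text
clock: 9.9
tool_pos: [0.5629, -0.2262, 0.222]
orientation: [180.0, 0.0, -96.9]
force: [-0.9, -0.3, -0.0]
opening: 0.0006
gripper_force: 0.0
```

```bash
python3 - <<'E'
from h import *
rows([(*W(.037,.002),.112,-97),(*W(.037,.03),.110,-97),(*W(.037,.06),.1,-97),(*W(.037,.078),.094,-97)])
E
```

```text
at [ 0.5629 -0.2262  0.222 ] [179.96   0.   -96.9 ] t 9.9
[0.0007, 0.0001, 0.11] [0.0006, -0.0, 0.0018]
[-0.0273, 0.0, 0.112] [0.0006, -0.0, 0.0018]
[-0.0573, -0.0, 0.122] [0.0006, -0.0, 0.0018]
[-0.0753, -0.0001, 0.128] [0.0006, -0.0, 0.0018]
```

>>> carry_out([
  [0.001,0,0.05,0,0,0],
  [0.001,0,0.09,0,0,0],
  [0.001,0,0.108,0,0,0],
  [0.001,0,0.108,0,0,0],
  [-0.007,0,0.108,0,0,0],
  [-0.017,0,0.109,0,0,0],
  [-0.027,0,0.11,0,0,0],
  [-0.037,0,0.113,0,0,0],
])

```text
clock: 10.9
tool_pos: [0.5681, -0.1886, 0.11]
orientation: [-179.9, 0.0, -97.0]
force: [0.5, -0.1, -0.4]
opening: 0.0003
gripper_force: 0.4
```

>>> carry_out([
  [-0.01,0,0.003,0,0,0],
  [-0.02,0,0.007,0,0,0],
  [-0.03,0,0.011,0,0,0],
  [-0.04,0,0.014,0,0,0],
  [-0.043,0,0.015,0,0,0],
  [-0.043,0,0.015,0,0,0],
])

```text
clock: 11.65
tool_pos: [0.5728, -0.1465, 0.0943]
orientation: [180.0, 0.0, -97.0]
force: [0.9, -0.5, 0.5]
opening: 0.0006
gripper_force: 0.0
```

>>> carry_out([
  [0.02,0,-0.01,0,0,0],
  [0.02,0,-0.06,0,0,0],
  [0.02,0,-0.11,0,0,0],
  [0.02,0,-0.12,0,0,0],
  [0.02,0,-0.12,0,0,0],
])

```text
clock: 12.28
tool_pos: [0.5705, -0.1674, 0.2156]
orientation: [-179.9, 0.0, -97.0]
force: [-0.3, -0.4, 0.1]
opening: 0.0005
gripper_force: 0.0
```

```bash
python3 - <<'E'
from h import *
s=viewer.snapshot("side")[:,:,::-1]
cv2.imwrite("pics/s4.png",cv2.resize(s[220:380,160:380],(660,480),interpolation=cv2.INTER_CUBIC))
rows([(*W(.095,-.026),.24,-97)])
E
```

```text
at [ 0.5699 -0.1672  0.2142] [ 1.800e+02  3.000e-02 -9.704e+01] t 12.32
[0.0881, -0.0582, -0.0258] [0.0001, 0.0005, -0.0007]
```

View pics/s4.png

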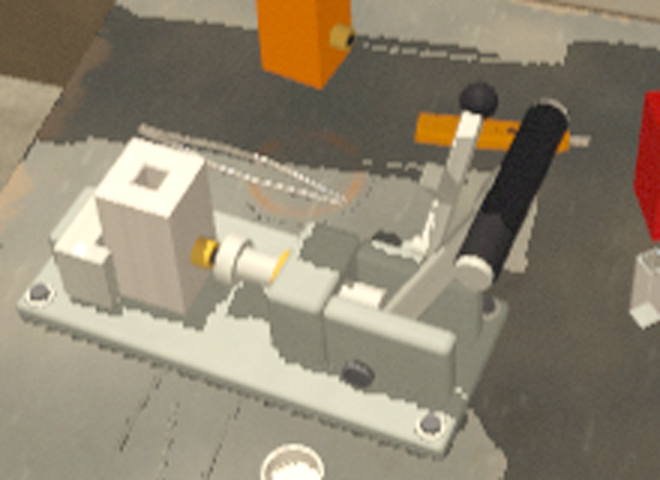

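The catch ball has moved out to crop (478,98), and the block stands square with the bush at (205,252) in front of the ram. I check the catch angle by projection while computing the approach to the bar.

```bash
python3 - <<'E'
from h import *
for a in(0,.4,.6,.8,.9,1.0,1.1,1.3):print(a,proj("side",(*W(.042,.034+.08*np.sin(a)),.05+.08*np.cos(a))).round(1))
rows([(*W(.095,-.026),.215,-97),(*W(.095,-.026),.134,-97)])
E
```

```text
0 [302.9 267.7]
0.4 [310.8 256. ]
0.6 [314.1 253.3]
0.8 [316.9 252.7]
0.9 [318.  253.2]
1.0 [319.  254.2]
1.1 [319.8 255.7]
1.3 [320.9 259.9]
at [ 0.5699 -0.1672  0.2142] [ 1.800e+02  3.000e-02 -9.704e+01] t 12.32
[0.0881, -0.0582, -0.0008] [0.0001, 0.0005, -0.0007]
[0.0882, -0.0582, 0.0802] [0.0001, 0.0005, -0.0007]
```

The catch angle is about 0.9, so it is clear of the lever. Next I go over the bar with the fingers partly open.

>>> carry_out([
  [0.044,-0.029,0,0,0,0],
  [0.088,-0.058,0,0,0,0],
  [0.088,-0.058,0,0,0,0],
  [0.088,-0.058,0.02,0,0,0],
  [0.088,-0.058,0.05,0,0,0],
  [0.088,-0.058,0.078,0,0,0],
  [0.088,-0.058,0.078,0,0,0],
  [0.088,-0.058,0.078,0,0,0],
], grip=0.14)

```text
clock: 13.32
tool_pos: [0.6174, -0.2611, 0.137]
orientation: [-180.0, -0.0, -97.0]
force: [0.2, -0.2, -0.2]
opening: 0.0502
gripper_force: 0.0
```

>>> carry_out([
  [0,0,0,0,0,0],
  [0,0,0,0,0,0],
  [0,0,0,0,0,0],
  [0,0,0,0,0,0],
  [0,0,0,0,0,0],
], grip=-1)

```text
clock: 13.95
tool_pos: [0.6166, -0.261, 0.1368]
orientation: [179.9, 0.0, -97.0]
force: [-3.4, 2.0, 4.5]
opening: 0.0194
gripper_force: 30.0
```

```bash
python3 - <<'E'
from h import *
t=[]
o=telemetry.get_obs();print(o["force"])
for th in np.arange(.1,1.16,.075):
    a=th-.45;t.append((*W(.03-.15*np.sin(a),-.026),.018+.15*np.cos(a)-.019,-97))
rows(t)
E
```

```text
[-3.36926761  1.98921378  4.53321102]
at [ 0.6166 -0.261   0.1368] [179.95   0.   -96.99] t 13.95
[0.0007, 0.0132, -0.0031] [0.0009, 0.0, 0.0001]
[0.0007, 0.024, -0.0066] [0.0009, 0.0, 0.0001]
[0.0007, 0.0349, -0.0092] [0.0009, 0.0, 0.0001]
[0.0007, 0.046, -0.011] [0.0009, 0.0, 0.0001]
[0.0007, 0.0572, -0.012] [0.0009, 0.0, 0.0001]
[0.0007, 0.0684, -0.0121] [0.0009, 0.0, 0.0001]
[0.0007, 0.0797, -0.0114] [0.0009, 0.0, 0.0001]
[0.0007, 0.0908, -0.0099] [0.0009, 0.0, 0.0001]
[0.0007, 0.1018, -0.0075] [0.0009, 0.0, 0.0001]
[0.0007, 0.1126, -0.0043] [0.0009, 0.0, 0.0001]
[0.0007, 0.1231, -0.0003] [0.0009, 0.0, 0.0001]
[0.0007, 0.1333, 0.0045] [0.0009, 0.0, 0.0001]
[0.0007, 0.1431, 0.01] [0.0009, 0.0, 0.0001]
[0.0007, 0.1524, 0.0162] [0.0009, 0.0, 0.0001]
[0.0007, 0.1613, 0.0232] [0.0009, 0.0, 0.0001]
```

>>> carry_out([
  [0,0.013,-0.006,0,0,0],
  [0,0.024,-0.0095,0,0,0],
  [0,0.035,-0.012,0,0,0],
  [0,0.046,-0.014,0,0,0],
  [0,0.057,-0.015,0,0,0],
  [0,0.068,-0.015,0,0,0],
  [0,0.068,-0.015,0,0,0],
])

```text
clock: 14.82
tool_pos: [0.5538, -0.253, 0.1549]
orientation: [-179.4, -0.0, -96.9]
force: [6.6, 2.3, 7.5]
opening: 0.0192
gripper_force: 30.0
```

```bash
cat > st.py <<'E'
from h import *
o=telemetry.get_obs();p=np.array(o["tool_pos"]);a=np.radians(YAW);d=p[:2]-CT
x=np.cos(a)*d[0]+np.sin(a)*d[1]-.036;y=-np.sin(a)*d[0]+np.cos(a)*d[1]
z=p[2]+.019-.003
print("press x,y,z",round(x,4),round(y,4),round(z,4),"lever",.45+np.arctan2(.03-x,z-.018),"r",np.hypot(.03-x,z-.018),"F",np.round(o["force"],1),o["opening"],o["clock"])
E
python3 st.py
```

```text
press x,y,z 0.0313 -0.025 0.1709 lever 0.4413751730195528 r 0.15290264648392865 F [6.6 2.3 7.5] 0.019159179147746726 14.825
```

>>> carry_out([
  [0,0.0115,0.001,0,0,0],
  [0,0.0225,0.0022,0,0,0],
  [0,0.0335,0.0046,0,0,0],
  [0,0.0445,0.0078,0,0,0],
  [0,0.055,0.0118,0,0,0],
  [0,0.06,0.014,0,0,0],
  [0,0.06,0.014,0,0,0],
])

```text
clock: 15.7
tool_pos: [0.4953, -0.2457, 0.1408]
orientation: [-179.3, -0.0, -96.9]
force: [8.1, 4.4, 8.6]
opening: 0.0192
gripper_force: 30.0
```

```bash
python3 st.py
```

```text
press x,y,z -0.0276 -0.0249 0.1568 lever 0.8433798350907691 r 0.15032887781222495 F [8.1 4.4 8.6] 0.019205065113166837 15.7
```

>>> carry_out([
  [0,0.004,0.002,0,0,0],
  [0,0.008,0.004,0,0,0],
  [0,0.008,0.004,0,0,0],
  [0,0.008,0.004,0,0,0],
])

```text
clock: 16.2
tool_pos: [0.4875, -0.2447, 0.1368]
orientation: [-179.3, -0.0, -96.9]
force: [7.3, 4.0, 9.2]
opening: 0.0194
gripper_force: 30.0
```

```bash
python3 st.py
```

```text
press x,y,z -0.0355 -0.0248 0.1528 lever 0.902403262624951 r 0.14983926590032726 F [7.3 4.  9.2] 0.019411963781752348 16.2
```

>>> carry_out([
  [0,0.003,0.002,0,0,0],
  [0,0.005,0.003,0,0,0],
  [0,0.005,0.003,0,0,0],
  [0,0.005,0.003,0,0,0],
])

```text
clock: 16.7
tool_pos: [0.4845, -0.2443, 0.135]
orientation: [-179.1, -0.1, -96.9]
force: [9.6, 4.3, 13.6]
opening: 0.019
gripper_force: 30.0
```

```bash
python3 st.py; python3 - <<'E'
from h import *
s=viewer.snapshot("side")[:,:,::-1];t=viewer.snapshot("top")[:,:,::-1]
o=np.zeros((480,800,3),np.uint8)
o[:400,:]=cv2.resize(s[250:350,150:350],(800,400),interpolation=cv2.INTER_CUBIC);cv2.imwrite("pics/s5.png",o)
E
```

```text
press x,y,z -0.0385 -0.0248 0.151 lever 0.9257821104423554 r 0.14961568147823553 F [ 9.6  4.3 13.6] 0.019019319659074312 16.7
```

View pics/s5.png

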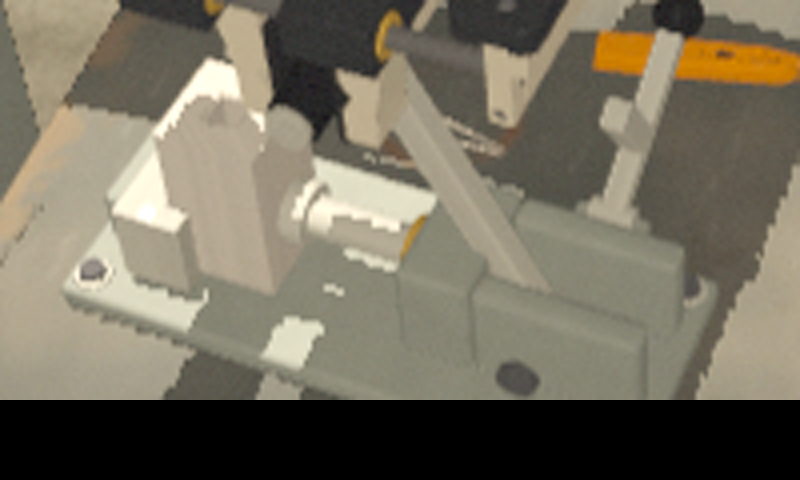

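The ram face is against the block, which sits upright against the jaw. No gap or brass shows, and the last 5 mm step gave only 3 mm. I push a little more to confirm the stop.

>>> carry_out([
  [0,0.003,0.0015,0,0,0],
  [0,0.005,0.002,0,0,0],
  [0,0.005,0.002,0,0,0],
  [0,0.005,0.002,0,0,0],
  [0,0.005,0.002,0,0,0],
])

```text
clock: 17.42
tool_pos: [0.4833, -0.2442, 0.1344]
orientation: [-178.7, -0.1, -96.8]
force: [17.3, 3.6, 13.5]
opening: 0.0191
gripper_force: 30.0
```

```bash
python3 st.py
```

```text
press x,y,z -0.0397 -0.0249 0.1504 lever 0.9342994094327131 r 0.14962074052563037 F [17.3  3.6 13.5] 0.019064030757382854 17.425
```

The force rises to 17 N while the bar barely moves (lever about 0.93), so the bush is flush and the lever is held. I hand the job in.

```bash
python3 -c "
from plant import workorder
print(workorder.close_job())"
```

```text
the job is handed in; nothing more can be done
None
```

I turned the block and set it back upright between the lugs, then flipped the catch clear and pulled the lever to its stop at about 0.93 rad. I handed the job in with the lever still held: the side view showed the ram hard against the block with no brass visible, but close_job() returned no verdict.

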